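# Slide the mounting plate under the jig's spring clip

## Robot

A 6-joint arm with a two-finger parallel gripper is mounted at the origin on the work surface. World frame = base frame: x ahead of the robot, y to its left, z up, the work surface at z = 0. Lengths are in m, angles in rad, forces in N, time in s.
With the tool pointing down it reaches from about 0.3 to 0.85 m from the base axis. Payload 5.4 kg.
Tool frame: the origin (TCP) lies between the finger pads; the fingertips stand 19 mm ahead of it and the grasp point (between the pads) is the TCP (finger_overhang is the distance from the TCP to the fingertips, in m); y points along the fingers, x is the direction in which the jaws open and shut, and the axes are right-handed (so a half turn about y gives the same grasp; the last joint's range is limited). The gripper opens to 85 mm and grips with 20 to 120 N. Pads are 22 mm wide; open, the fingers measure 114 mm over their backs; the gripper's body (76 mm by 85 mm) begins 54 mm behind the grasp point. The pads swing forward as they close: fully open they stand 13 mm farther back than shut.
Start: joints at [0.967, 0.158, 1.597, -0, 1.386, -0.21], TCP at [0.221, 0.531, 0.25] pointing down, gripper open.
Joint ranges: [-2.91, 2.91], [-0.94, 2.29], [0.18, 2.7], [-1.29, 4.43], [0.17, 2.64], [-3, 3]. Speed limits (rad/s): [2.57, 2.57, 3.14, 3.14, 3.14, 3.14].

## Interface

Orientations are given as a unit quaternion [x, y, z, w].
In Python, from plant import * gives the robot as it stands.
- The arm moves only by the tool arm_command, never from a script. Its argument "targets" is a list of rows, each an object of numbers: "grip": the finger opening in cm, from 0 to 8.54; "tx", "ty", "tz": the shift along the tool's x, y, z in cm; "rx", "ry", "rz": the turn, a rotation vector about the tool's x, y, z in degrees. A call has 1 to 20 rows; each row shifts and turns the commanded pose from where the row before left it, along the tool's axes as they then stand; what a row does not reach is not made up. A row lasts 1/12 s, in which the tool goes at most 41.7 mm and 7.16 degrees, less where a joint would pass 70% of its speed; a pose out of reach is approached as far as the arm can. A call is refused whole if a number of a shift passes 4.17 or a number of a turn 7.16, either way. A call with a gripper value outside its range is refused whole. The fingers move at their own pace and stop on an object; "grip_force" is the grip in N (left out, the last holds). Time passes only in rows, so rows that do not move let the fingers close. It gives the time, the measured TCP pose, the force and the opening at its end, in the units of the state.
- state(): the state, without advancing time (a new reading comes with each control period).
- grab_frame(name): name is "scene" or "top" or "wrist"; returns a dict with "img" (384x512x3 uint8, red, green, blue), "z_map" (384x512 float32, m along the optical axis (not along the pixel's ray), 0 where there is no reading), "K" (3x3 intrinsics, pixels), "origin" and "rotation" of the camera in the world. Camera axes: x right, y down, z forward; pixel columns grow to the right and rows downward; lengths in m; the calibration is good to about 2 mm. The wrist camera is an equidistant fisheye: a pixel r from the principal point sees the ray r / f radians off the axis. A picture is of the moment at which its call begins.
- hand_in(): hands the job in, once; it reports no verdict.
The state is a dict: "t": time; "qpos": joint angles; "qd": joint speeds; "joint_torque": joint torques, N m; "ee_pos": TCP position; "tcp_rot": TCP orientation; "contact_force": force on the tool from outside, world axes, zero at the start; "torque": the same for the moment, N m; "gripper_width": finger opening in m.
Only numpy, scipy, OpenCV 4.12 (cv2) and the standard library are available. Lean on these libraries where they do the work, as an engineer would, in place of code of your own. Each camera call takes 0.05 s, during which the arm holds its last target.

## Task

Load the yellow servo mounting plate into the drilling jig: with one fingertip press the red paddle down and keep it down so that the clip's jaw stays lifted, and with the other fingertip push the plate by its upright rear lip beneath the jaw until its front edge meets the aluminium end stop. Then let the clip spring down onto the plate and move clear. Push the plate only, never pick it up, and leave the tape roll, the servo and the carton where they are.

Things in the scene. Friction and masses are not known exactly. Their poses are not given: they have to be found in the camera images.
- jig: Plywood drilling jig screwed to the table at any place and yaw. Origin on the table top, on the centreline of its channel; +x is the push direction, +y is towards the red paddle. The board is 20 mm thick and spans x -120 to +100, y -58 to +97 mm. Aluminium side fences 6 mm high at y = +-32 to +-38, x -70 to +85 mm, guide the plate.
- stop (a point): Middle of the face of the aluminium end stop, at the bed (jig x +85, y 0, 20 mm above the table). The stop is 60 mm wide and 14 mm high.
- jaw (a point): Underside of the clip's black rubber jaw at rest (fixed to the jig, does not move with the jaw): jig x +55, y +1, 22 mm above the table. The jaw spans jig x +45 to +65, y -7 to +9 mm and bars the plate's way unless the paddle is held down.
- clip (a joint): Angle of the spring clip (rad), a rocker about a shaft along jig x at jig y +43 mm, 32 mm above the table. 0 = at rest; grows as the red paddle is pressed, which lifts the jaw; hard stop at 0.5. The plate passes from 0.22 on; 0.3 to 0.45 is a good hold, needing about 8 N at mid-paddle. A spring returns it; it reads about 0.17 resting on the plate.
- paddle (a point): Middle of the top of the red paddle at rest (fixed to the jig, does not move with the clip): jig x -22, y +65, 41 mm above the table. The paddle is a steel plate 4 mm thick, jig x -110 to +65, y +46 to +86 mm, at rest rising outward by 0.30 rad; at joint 0.30 it is level, top 34 mm above the table. A fingertip can slide along it in the push direction.
- plate: Loose yellow plate, 90 (x) by 60 (y) by 8 mm, about 90 g, flat on the bed in the channel. An upright lip, 8 mm thick and 60 mm wide, runs across its rear edge: top 26 mm above the plate's underside, rear face at x -45 mm. Origin at the centre of the underside, axes along the jig's. Starts short of the jaw, at jig x -30 to -8 mm; against the stop it is at jig x +40 mm.
- tape: Bystander: loose roll of cream masking tape lying flat, 84 mm across, 24 mm high, origin at the centre of its underside.
- servo: Bystander: loose blue hobby servo, 54 by 20 mm and 45 mm high, standing, origin at the centre of its underside.
- carton: Bystander: loose small cardboard carton, 60 by 45 mm and 50 mm high, origin at the centre of its underside.
There are look-alikes about, which are no part of the job. What is meant by the plate is not green or purple, and is the smaller of those in its own colour.

How it is judged:
By the outcome, as a careful person would: the job done as asked, in the order asked, and still so for the second after the job is handed in, with the robot touching nothing.
It also fails if it takes over 48 s, if anything falls off the work surface, if the arm or the gripper's body presses on something with over 40 N, if the wrist force passes 120 N, or if a joint passes its speed limit or range.

## Working session

There is one attempt and no reset: what is moved stays moved. The work goes in short steps, Python scripts to look and compute and a tool call to move; the robot and the scene stay as the last step left them, time stands still between calls to the robot, and variables do not carry over. Pictures are saved under pics/ and viewed, and the job is handed in when it is done.

Besides the shell and the picture viewer there is one more tool, called after "Call:" as a command line: name --argument value ..., lists and objects as JSON in quotes. arm_command: Moves the arm, as the interface text tells. Its arguments: {"type":"object","properties":{"targets":{"type":"array"},"grip_force":{"type":"number"}},"required":["targets"]}

```bash
mkdir -p pics; ls; python3 - <<'E'
from plant import *
import cv2, numpy as np
s=state(); print(s['t'],s['ee_pos'],s['tcp_rot'],s['gripper_width'])
for n in ['scene','top']:
    f=grab_frame(n); cv2.imwrite(f'pics/{n}0.png',f['img'][:,:,::-1]); np.savez(f'{n}0.npz',**f); print(n,f['K'].tolist(),f['origin'],f['rotation'])
E
```

```text
pics
0.0 [0.22029095 0.53050322 0.24928557] [ 0.58839861  0.39189216 -0.39318272 -0.58789026] 0.08550120784399105
scene [[353.52495699021193, 0.0, 252.32940802992223], [0.0, 353.52495699021193, 193.67881452280758], [0.0, 0.0, 1.0]] [0.90148405 0.47456402 0.61028229] [ 0.28771378  0.8789118  -0.36308698 -0.11358993]
top [[348.69725792048945, 0.0, 256.98144481231384], [0.0, 348.69725792048945, 185.1213464019629], [0.0, 0.0, 1.0]] [0.46291832 0.0381985  0.70426691] [-0.70373456  0.70598133 -0.06615948  0.04439552]
```

View pics/scene0.png

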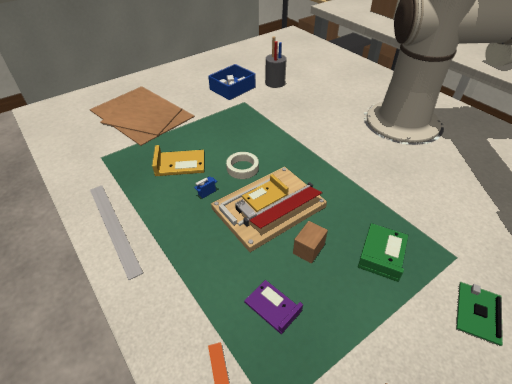

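View pics/top0.png

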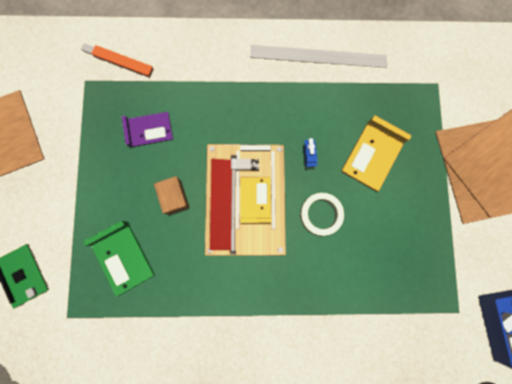

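The scene view shows the jig at about (270,208), with a yellow plate in its channel at (265,193). A larger orange-yellow plate stands at (180,162). In the top view there are two yellow candidates: (256,200) in the channel and (376,153) loose on the mat, which is larger. The one at (256,200) fits because it is the smaller of the two and sits in the jig. I'll confirm with a crop and measure.

```bash
cat > h.py <<'E'
import numpy as np, cv2
from scipy.spatial.transform import Rotation as R
def load(n): return dict(np.load(n))
def ray_plane(f,uv,z):
    K=f['K'];uv=np.atleast_2d(uv).astype(float)
    d=np.c_[(uv[:,0]-K[0,2])/K[0,0],(uv[:,1]-K[1,2])/K[1,1],np.ones(len(uv))]
    d=rot(f).apply(d); o=f['origin']
    return o+d*((z-o[2])/d[:,2])[:,None]
def rot(f):
    r=np.array(f['rotation']); return R.from_quat(r) if r.shape==(4,) else R.from_matrix(r)
def proj(f,p):
    c=rot(f).inv().apply(np.atleast_2d(p)-f['origin']);K=f['K']
    return np.c_[c[:,0]/c[:,2]*K[0,0]+K[0,2],c[:,1]/c[:,2]*K[1,1]+K[1,2]]
E
python3 - <<'E'
from h import *
f=load('top0.npz'); im=f['img']; 
hsv=cv2.cvtColor(im,cv2.COLOR_RGB2HSV)
red=cv2.inRange(hsv,(0,150,60),(6,255,255))|cv2.inRange(hsv,(172,150,60),(180,255,255))
yel=cv2.inRange(hsv,(18,170,120),(32,255,255))
wood=cv2.inRange(hsv,(10,60,120),(32,255,255))
mat=cv2.inRange(hsv,(65,80,20),(95,255,255))
for n,m,z in [('red',red,.038),('yel',yel,.028),('wood',wood,.02)]:
    cs,_=cv2.findContours(m,cv2.RETR_EXTERNAL,cv2.CHAIN_APPROX_NONE)
    for c in cs:
        if cv2.contourArea(c)<150: continue
        r=cv2.minAreaRect(c); b=cv2.boxPoints(r)
        print(n,cv2.contourArea(c),r,'\n',ray_plane(f,b,z).round(4).tolist())
crop=im[130:270,190:420]; cv2.imwrite('pics/crop0.png',cv2.resize(crop,None,fx=3.4,fy=3.4,interpolation=cv2.INTER_CUBIC)[:,:,::-1])
E
```

```text
red 1652.5 ((220.0, 204.0), (90.0, 20.0), 90.0) 
 [[0.6197, 0.1087, 0.038], [0.6198, 0.0698, 0.038], [0.4467, 0.0687, 0.038], [0.447, 0.1061, 0.038]]
yel 2116.0 ((372.41326904296875, 156.73863220214844), (40.45236587524414, 55.04133605957031), 28.49563980102539) 
 [[0.5974, -0.1516, 0.028], [0.6981, -0.21, 0.028], [0.6576, -0.2807, 0.028], [0.5585, -0.2209, 0.028]]
yel 170.0 ((390.6221923828125, 127.7745132446289), (41.10689926147461, 5.165840148925781), 28.442928314208984) 
 [[0.7038, -0.2177, 0.028], [0.7135, -0.2233, 0.028], [0.6722, -0.2954, 0.028], [0.6626, -0.2896, 0.028]]
wood 730.0 ((169.25701904296875, 194.23638916015625), (31.879697799682617, 24.689437866210938), 72.34988403320312) 
 [[0.5757, 0.2225, 0.02], [0.5907, 0.1769, 0.02], [0.5303, 0.1563, 0.02], [0.5158, 0.2014, 0.02]]
wood 8448.0 ((245.0, 199.5), (111.0, 80.0), 90.0) 
 [[0.6549, 0.1211, 0.02], [0.6554, -0.0406, 0.02], [0.4342, -0.0366, 0.02], [0.4353, 0.1173, 0.02]]
wood 2268.0 ((372.47882080078125, 156.8916015625), (43.105228424072266, 55.18260955810547), 28.73979377746582) 
 [[0.6002, -0.1514, 0.02], [0.7021, -
[... 213 characters left out ...]
 -0.2266, 0.02], [0.6759, -0.3033, 0.02], [0.6634, -0.2957, 0.02]]
wood 6088.5 ((486.7257080078125, 168.10487365722656), (100.46536254882812, 78.97608184814453), 74.15691375732422) 
 [[0.685, -0.3528, 0.02], [0.7329, -0.5198, 0.02], [0.5285, -0.5515, 0.02], [0.486, -0.391, 0.02]]
wood 2485.0 ((9.93986701965332, 132.47103881835938), (75.60304260253906, 47.52326202392578), 70.70995330810547) 
 [[0.7352, 0.5831, 0.02], [0.7693, 0.498, 0.02], [0.6208, 0.4352, 0.02], [0.5893, 0.5184, 0.02]]
wood 484.0 ((122.48316192626953, 58.73168182373047), (64.34615325927734, 9.567374229431152), 20.85445785522461) 
 [[0.8524, 0.3617, 0.02], [0.8726, 0.356, 0.02], [0.8227, 0.2293, 0.02], [0.8028, 0.2355, 0.02]]
```

View pics/crop0.png

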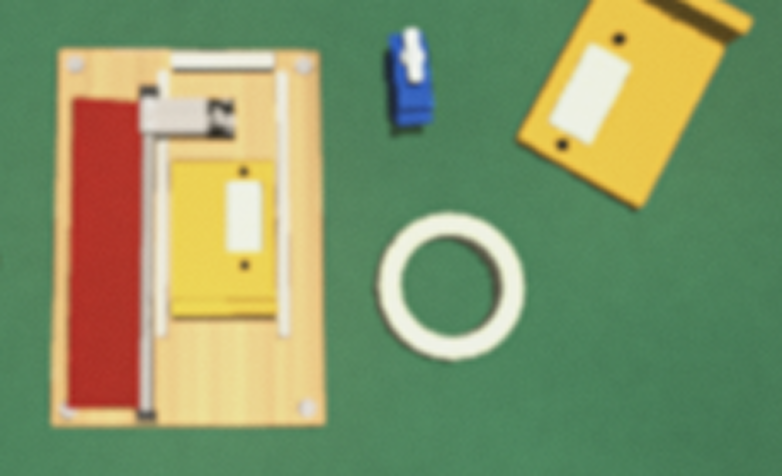

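The crop confirms the target: the plate in the channel is the smaller yellow one, and its lip is at the rear (bottom of the image). Push direction is image-up, roughly world +x. Next I'll refine the jig pose with line fits.

```bash
python3 - <<'E'
from h import *
f=load('top0.npz'); im=f['img']; 
hsv=cv2.cvtColor(im,cv2.COLOR_RGB2HSV).astype(int)
# boundary of mat vs board by subpixel red-channel crossing
g=im[:,:,0].astype(float)
def cross(line,lo,hi,rev=False):
    idx=range(lo,hi) if not rev else range(hi,lo,-1)
    st=-1 if rev else 1
    for i in idx:
        a,b=line[i],line[i+st]
        if a<115<=b: return i+st*(115-a)/(b-a)
L=[(cross(g[r],190,230),r) for r in range(155,246,3)]
Rr=[(cross(g[r],265,300,True),r) for r in range(155,246,3)]
T=[(c,cross(g[:,c],125,170)) for c in list(range(213,236,3))+list(range(274,282,3))]
B=[(c,cross(g[:,c],230,275,True)) for c in range(213,282,3)]
W={}
for n,p in zip('LRTB',(L,Rr,T,B)):
    p=np.array([q for q in p if None not in q])
    w=ray_plane(f,p,.02)[:,:2]
    ax=0 if n in'LR' else 1
    k=np.polyfit(w[:,ax],w[:,1-ax],1); res=w[:,1-ax]-np.polyval(k,w[:,ax])
    W[n]=k; print(n,k,'yaw',np.arctan(k[0] if ax==0 else -k[0]),res.std(),len(w))
# depth check
zm=f['z_map']
v,u=np.mgrid[140:262,200:292]; z=zm[140:262,200:292]
K=f['K'];c=np.c_[((u-K[0,2])/K[0,0]*z).ravel(),((v-K[1,2])/K[1,1]*z).ravel(),z.ravel()]
P=(rot(f).apply(c)+f['origin']).reshape(z.shape+(3,))
def at(U,V): return P[V-140,U-200].round(4)
for q in [(245,250),(280,240),(256,210),(256,221),(256,215),(220,200),(225,200),(215,200),(256,240)]: print(q,at(*q),im[q[1],q[0]])
np.save('P.npy',P)
for n in ['L','R']:
    print(n,[np.polyval(W[n],x) for x in (.45,.64)])
for n in ['T','B']:
    print(n,[np.polyval(W[n],x) for x in (-.02,.10)])
E
```

```text
L [-0.00433087  0.12183448] yaw -0.004330843546460137 0.00018910931828675922 31
R [-0.00249666 -0.03750562] yaw -0.002496659091366566 0.00016962405891354535 31
T [0.00492506 0.6565323 ] yaw -0.004925019606743164 0.00019908850713589235 11
B [0.00577081 0.43312226] yaw -0.0057707479552248754 0.00014984573674034154 23
(245, 250) [0.4443 0.0406 0.0216] [236 217 147]
(280, 240) [ 0.4629 -0.0274  0.0203] [235 208 140]
(256, 210) [0.5205 0.0192 0.03  ] [236 210  85]
(256, 221) [0.4984 0.0198 0.0475] [234 207  83]
(256, 215) [0.511  0.0193 0.0287] [236 213  87]
(220, 200) [0.5389 0.0882 0.0409] [177  52  41]
(225, 200) [0.5391 0.0787 0.0394] [177  52  43]
(215, 200) [0.5386 0.0974 0.0441] [178  49  39]
(256, 240) [0.4632 0.0193 0.0216] [237 219 149]
L [np.float64(0.11988559046640107), np.float64(0.11906272504795616)]
R [np.float64(-0.03862911540358754), np.float64(-0.03910348161657094)]
T [np.float64(0.6564337985400297), np.float64(0.6570248056713005)]
B [np.float64(0.43300683966832026), np.float64(0.43369933711003955)]
```

```bash
python3 - <<'E'
from h import *
from plant import state
f=load('top0.npz'); im=f['img']; P=np.load('P.npy')
J=R.from_euler('z',-.0045); o=np.array([.555,.0208,0])
tj=lambda p:J.inv().apply(np.array(p)-o)*1000
for u in (247,256,264):
    print(u,[(v,*tj(P[v-140,u-200]).round(0).astype(int)[[0,2]],im[v,u].tolist()) for v in range(214,228)])
print([(u,*tj(P[205-140,u-200]).round(0).astype(int)[1:],im[205,u].tolist()) for u in range(234,276)])
# check predicted
for n,p in dict(stop=(85,0,20),paddle=(-22,65,41),stopTop=(85,0,34)).items():
    print(n,proj(f,J.apply(np.array(p)/1000)+o))
for n,v,z in [('lip top rear',223.5,.046)]: print(tj(ray_plane(f,(256,v),z)))
s=state(); r=R.from_quat(s['tcp_rot']).as_matrix(); print(r.round(3)); print(s['contact_force'])
print('jig y in tool', (r.T@J.apply([0,1,0])).round(3), 'jig x in tool',(r.T@J.apply([1,0,0])).round(3))
E
```

```text
247 [(214, np.int64(-42), np.int64(29), [236, 212, 85]), (215, np.int64(-44), np.int64(30), [236, 213, 86]), (216, np.int64(-46), np.int64(28), [236, 211, 85]), (217, np.int64(-48), np.int64(30), [232, 206, 83]), (218, np.int64(-50), np.int64(28), [232, 206, 82]), (219, np.int64(-53), np.int64(47), [235, 214, 87]), (220, np.int64(-55), np.int64(46), [237, 215, 86]), (221, np.int64(-57), np.int64(47), [235, 210, 84]), (222, np.int64(-58), np.int64(46), [209, 182, 76]), (223, np.int64(-59), np.int64(24), [174, 146, 79]), (224, np.int64(-61), np.int64(21), [199, 169, 111]), (225, np.int64(-63), np.int64(21), [233, 206, 139]), (226, np.int64(-65), np.int64(20), [238, 217, 148]), (227, np.int64(-67), np.int64(19), [237, 217, 147])]
256 [(214, np.int64(-42), np.int64(29), [237, 212, 85]), (215, np.int64(-44), np.int64(29), [236, 213, 87]), (216, np.int64(-46), np.int64(29), [234, 209, 84]), (217, np.int64(-48), np.int64(28), [229, 200, 80]), (218, np.int64(-50), np.int64(29), [228, 199, 80]), (219, np.int64(-53), np.int64(47), [234, 209, 85]), (220, np.int64(-55), np.int64(46), [238, 215, 
[... 2914 characters left out ...]
np.int64(-27), np.int64(28), [235, 207, 82]), (270, np.int64(-29), np.int64(28), [229, 200, 99]), (271, np.int64(-31), np.int64(25), [222, 199, 146]), (272, np.int64(-33), np.int64(26), [228, 221, 198]), (273, np.int64(-35), np.int64(26), [233, 230, 214]), (274, np.int64(-37), np.int64(27), [228, 218, 194]), (275, np.int64(-39), np.int64(21), [227, 204, 158])]
stop [[254.98034781 151.30210864]]
paddle [[221.15608887 202.92834405]]
stopTop [[255.15559876 149.52137105]]
[[-61.21220419  -1.24618972  46.        ]]
[[ 0.384 -0.001 -0.923]
 [ 0.923 -0.001  0.384]
 [-0.002 -1.     0.   ]]
[ 0.28569302 -0.69178087  0.27518148]
jig y in tool [ 0.925 -0.001  0.38 ] jig x in tool [ 0.38  -0.001 -0.925]
```

Measurements agree: the lip rear is at jig x ≈ −59.5 (plate x ≈ −14.5), its top reads 46–47 mm, and the paddle reads 41 mm. Jig origin is about (0.555, 0.021) with yaw about −0.26°. Next I align the tool and move above the spot behind the lip.

Call:
arm_command --targets '[{"ry": -7, "grip": 5.6}, {"ry": -7, "grip": 5.6}, {"ry": -7, "grip": 5.6}, {"ry": -1.3, "grip": 5.6}, {"tx": -2.95, "tz": -1.59}, {"tx": -2.95, "tz": -1.59}, {"tx": -2.95, "tz": -1.59}, {"tx": -2.95, "tz": -1.59}, {"tx": -2.95, "tz": -1.59}, {"tx": -2.95, "tz": -1.59}, {"tx": -2.95, "tz": -1.59}, {"tx": -2.95, "tz": -1.59}, {"tx": -2.95, "tz": -1.59}, {"tx": -2.95, "tz": -1.59}, {"tx": -2.95, "tz": -1.59}, {"tx": -2.95, "tz": -1.59}, {"tx": -2.95, "tz": -1.59}, {"tx": -2.95, "tz": -1.59}, {"tx": -2.95, "tz": -1.59}, {"tx": -2.95, "tz": -1.59}]'

```text
$.targets[0]: bad value
```

Call:
arm_command --targets '[{"grip": 5.6, "tx": 0, "ty": 0, "tz": 0, "rx": 0, "ry": -7.0, "rz": 0}, {"grip": 5.6, "tx": 0, "ty": 0, "tz": 0, "rx": 0, "ry": -7.0, "rz": 0}, {"grip": 5.6, "tx": 0, "ty": 0, "tz": 0, "rx": 0, "ry": -7.0, "rz": 0}, {"grip": 5.6, "tx": 0, "ty": 0, "tz": 0, "rx": 0, "ry": -1.3, "rz": 0}]'

```text
t: 0.43
ee_pos: [0.2204, 0.5307, 0.2497]
tcp_rot: [0.5, 0.499, -0.5, -0.5]
contact_force: [-0.7, 0.2, -0.6]
gripper_width: 0.0558
```

All keys are needed in every row.

Call:
arm_command --targets '[{"grip": 5.6, "tx": -2.95, "ty": 0, "tz": -1.59, "rx": 0, "ry": 0, "rz": 0}, {"grip": 5.6, "tx": -2.95, "ty": 0, "tz": -1.59, "rx": 0, "ry": 0, "rz": 0}, {"grip": 5.6, "tx": -2.95, "ty": 0, "tz": -1.59, "rx": 0, "ry": 0, "rz": 0}, {"grip": 5.6, "tx": -2.95, "ty": 0, "tz": -1.59, "rx": 0, "ry": 0, "rz": 0}, {"grip": 5.6, "tx": -2.95, "ty": 0, "tz": -1.59, "rx": 0, "ry": 0, "rz": 0}, {"grip": 5.6, "tx": -2.95, "ty": 0, "tz": -1.59, "rx": 0, "ry": 0, "rz": 0}, {"grip": 5.6, "tx": -2.95, "ty": 0, "tz": -1.59, "rx": 0, "ry": 0, "rz": 0}, {"grip": 5.6, "tx": -2.95, "ty": 0, "tz": -1.59, "rx": 0, "ry": 0, "rz": 0}, {"grip": 5.6, "tx": -2.95, "ty": 0, "tz": -1.59, "rx": 0, "ry": 0, "rz": 0}, {"grip": 5.6, "tx": -2.95, "ty": 0, "tz": -1.59, "rx": 0, "ry": 0, "rz": 0}, {"grip": 5.6, "tx": -2.95, "ty": 0, "tz": -1.59, "rx": 0, "ry": 0, "rz": 0}, {"grip": 5.6, "tx": -2.95, "ty": 0, "tz": -1.59, "rx": 0, "ry": 0, "rz": 0}, {"grip": 5.6, "tx": -2.95, "ty": 0, "tz": -1.59, "rx": 0, "ry": 0, "rz": 0}, {"grip": 5.6, "tx": -2.95, "ty": 0, "tz": -1.59, "rx": 0, "ry": 0, "rz": 0}, {"grip": 5.6, "tx": -2.95, "ty": 0, "tz": -1.59, "rx": 0, "ry": 0, "rz": 0}, {"grip": 5.6, "tx": -2.95, "ty": 0, "tz": -1.59, "rx": 0, "ry": 0, "rz": 0}, {"grip": 5.6, "tx": 0, "ty": 0, "tz": 0, "rx": 0, "ry": 0, "rz": 0}, {"grip": 5.6, "tx": 0, "ty": 0, "tz": 0, "rx": 0, "ry": 0, "rz": 0}]'

```text
t: 1.93
ee_pos: [0.4731, 0.0567, 0.25]
tcp_rot: [-0.502, -0.497, 0.498, 0.503]
contact_force: [0.0, 0.8, -0.2]
gripper_width: 0.0558
```

```bash
cat >> h.py <<'E'
J=R.from_euler('z',-.0045); o=np.array([.555,.0208,0])
def tj(p): return J.inv().apply(np.array(p)-o)*1000
def stat():
    from plant import state
    s=state(); r=R.from_quat(s['tcp_rot']).as_matrix()
    print('t',round(s['t'],2),'tcp jig mm',tj(s['ee_pos']).round(1),'F',np.round(s['contact_force'],1),'w',round(s['gripper_width'],4),'toolx',(J.inv().as_matrix()@r[:,0]).round(3),'tooly',r[:,1].round(3))
    return s
E
python3 -c "
from h import *
stat()
from plant import grab_frame
for n in ['scene','wrist']:
    f=grab_frame(n); cv2.imwrite(f'pics/{n}1.png',f['img'][:,:,::-1]); np.savez(f'{n}1.npz',**f)
"
```

```text
t 1.93 tcp jig mm [-82.1  35.5 250. ] F [ 0.   0.8 -0.2] w 0.0558 toolx [0.005 1.    0.   ] tooly [-0.001  0.    -1.   ]
```

View pics/scene1.png

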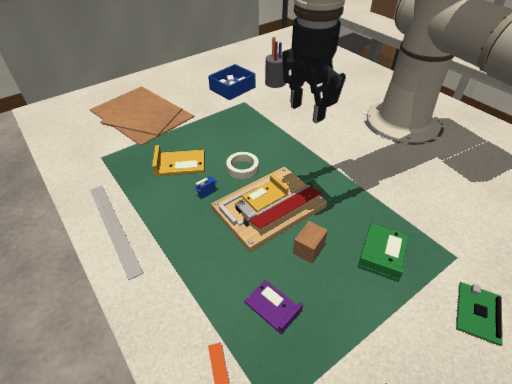

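View pics/wrist1.png

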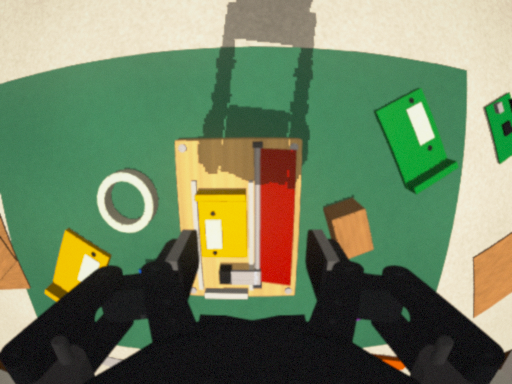

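The scene view shows the open gripper above and behind the jig, with fingertips at about (296,108) and (320,117). The wrist view confirms that the plate lip at (222,192) and the paddle at (279,215) lie between the fingers, and that the carton at (350,228) is clear. I'll get the fingertip height from depth.

```bash
python3 - <<'E'
from h import *
f=load('scene1.npz'); z=f['z_map']; K=f['K']; im=f['img']
v,u=np.mgrid[0:384,0:512]
P=rot(f).apply(np.c_[((u-K[0,2])/K[0,0]*z).ravel(),((v-K[1,2])/K[1,1]*z).ravel(),z.ravel()])+f['origin']
Q=tj(P).reshape(384,512,3)
m=(im.max(2)<70)&(Q[...,2]>150)&(Q[...,2]<330)&(abs(Q[...,0]+82)<60)
for a,b in ((280,306),(306,346)):
    mm=m.copy(); mm[:,:a]=0; mm[:,b:]=0
    q=Q[mm]; k=q[:,2].argsort()[:40]; print(len(q),q[k[:5]].round(0).tolist())
    for h in (215,225,235,245):
        s=q[abs(q[:,2]-h)<5]; 
        if len(s): print(h,s.min(0).round(0),s.max(0).round(0))
E
```

```text
715 [[-79.0, 8.0, 235.0], [-77.0, 8.0, 236.0], [-84.0, 9.0, 236.0], [-87.0, 8.0, 237.0], [-81.0, 9.0, 237.0]]
235 [-88.   5. 235.] [-72.   9. 240.]
245 [-89.   0. 241.] [-70.  10. 250.]
901 [[-71.0, 66.0, 239.0], [-74.0, 75.0, 241.0], [-83.0, 76.0, 242.0], [-74.0, 73.0, 242.0], [-75.0, 71.0, 243.0]]
235 [-71.  66. 239.] [-71.  66. 239.]
245 [-87.  65. 241.] [-69.  79. 249.]
```

Fingertips are about 14 mm ahead of the TCP at this opening, with the paddle finger at y 65–79 and the lip finger at about y −6 to 8. Descending to just above the paddle.

Call:
arm_command --targets '[{"grip": 5.6, "tx": 0, "ty": 2.9, "tz": 0, "rx": 0, "ry": 0, "rz": 0}, {"grip": 5.6, "tx": 0, "ty": 2.9, "tz": 0, "rx": 0, "ry": 0, "rz": 0}, {"grip": 5.6, "tx": 0, "ty": 2.9, "tz": 0, "rx": 0, "ry": 0, "rz": 0}, {"grip": 5.6, "tx": 0, "ty": 2.9, "tz": 0, "rx": 0, "ry": 0, "rz": 0}, {"grip": 5.6, "tx": 0, "ty": 2.9, "tz": 0, "rx": 0, "ry": 0, "rz": 0}, {"grip": 5.6, "tx": 0, "ty": 2.9, "tz": 0, "rx": 0, "ry": 0, "rz": 0}, {"grip": 5.6, "tx": 0, "ty": 0.8, "tz": 0, "rx": 0, "ry": 0, "rz": 0}, {"grip": 5.6, "tx": 0, "ty": 0, "tz": 0, "rx": 0, "ry": 0, "rz": 0}, {"grip": 5.6, "tx": 0, "ty": 0, "tz": 0, "rx": 0, "ry": 0, "rz": 0}]'

```text
t: 2.78
ee_pos: [0.4731, 0.0585, 0.0692]
tcp_rot: [0.501, 0.499, -0.499, -0.501]
contact_force: [0.3, -1.2, 0.2]
gripper_width: 0.0563
```

```bash
python3 -c "
from h import *
stat()
from plant import grab_frame
f=grab_frame('scene'); cv2.imwrite('pics/s2.png',cv2.resize(f['img'][130:260,190:350],None,fx=4.8,fy=4.5)[:,:,::-1]); 
"
```

```text
t 2.78 tcp jig mm [-82.   37.4  69.2] F [ 0.3 -1.2  0.2] w 0.0563 toolx [-0.001  1.     0.   ] tooly [ 0.001  0.    -1.   ]
```

View pics/s2.png

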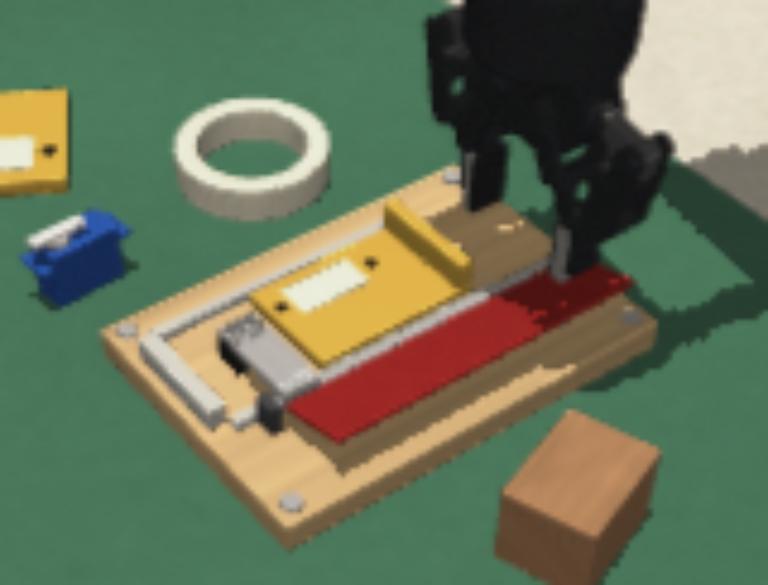

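Fingers hang clear: one over the paddle at about (570,265) in the crop, the other behind the lip at about (485,190). Pressing gradually.

Call:
arm_command --targets '[{"grip": 5.6, "tx": -0.1, "ty": 0.5, "tz": 0, "rx": 0, "ry": 0, "rz": 0}, {"grip": 5.6, "tx": 0, "ty": 0.5, "tz": 0, "rx": 0, "ry": 0, "rz": 0}, {"grip": 5.6, "tx": 0, "ty": 0.3, "tz": 0, "rx": 0, "ry": 0, "rz": 0}, {"grip": 5.6, "tx": 0, "ty": 0, "tz": 0, "rx": 0, "ry": 0, "rz": 0}]'

```text
t: 3.17
ee_pos: [0.4735, 0.0568, 0.0555]
tcp_rot: [0.502, 0.499, -0.498, -0.501]
contact_force: [1.2, 0.2, 2.7]
gripper_width: 0.0559
```

Call:
arm_command --targets '[{"grip": 5.6, "tx": 0, "ty": 0.2, "tz": 0, "rx": 0, "ry": 0, "rz": 0}, {"grip": 5.6, "tx": 0, "ty": 0.2, "tz": 0, "rx": 0, "ry": 0, "rz": 0}, {"grip": 5.6, "tx": 0, "ty": 0, "tz": 0, "rx": 0, "ry": 0, "rz": 0}]'

```text
t: 3.42
ee_pos: [0.4735, 0.0571, 0.0516]
tcp_rot: [0.501, 0.499, -0.498, -0.501]
contact_force: [0.5, 3.3, 4.9]
gripper_width: 0.0562
```

Call:
arm_command --targets '[{"grip": 5.6, "tx": 0, "ty": 0.2, "tz": 0, "rx": 0, "ry": 0, "rz": 0}, {"grip": 5.6, "tx": 0, "ty": 0.1, "tz": 0, "rx": 0, "ry": 0, "rz": 0}, {"grip": 5.6, "tx": 0, "ty": 0, "tz": 0, "rx": 0, "ry": 0, "rz": 0}]'

```text
t: 3.67
ee_pos: [0.4735, 0.0574, 0.0488]
tcp_rot: [0.501, 0.499, -0.498, -0.501]
contact_force: [1.4, 4.6, 5.4]
gripper_width: 0.0559
```

```bash
python3 -c "
from h import *
stat()
from plant import grab_frame
f=grab_frame('scene'); np.savez('s3.npz',**f); cv2.imwrite('pics/s3.png',cv2.resize(f['img'][130:260,190:350],None,fx=4.8,fy=4.5)[:,:,::-1]); 
"
```

```text
t 3.67 tcp jig mm [-81.6  36.2  48.8] F [1.4 4.6 5.4] w 0.0559 toolx [0.001 1.    0.001] tooly [ 0.001  0.001 -1.   ]
```

View pics/s3.png

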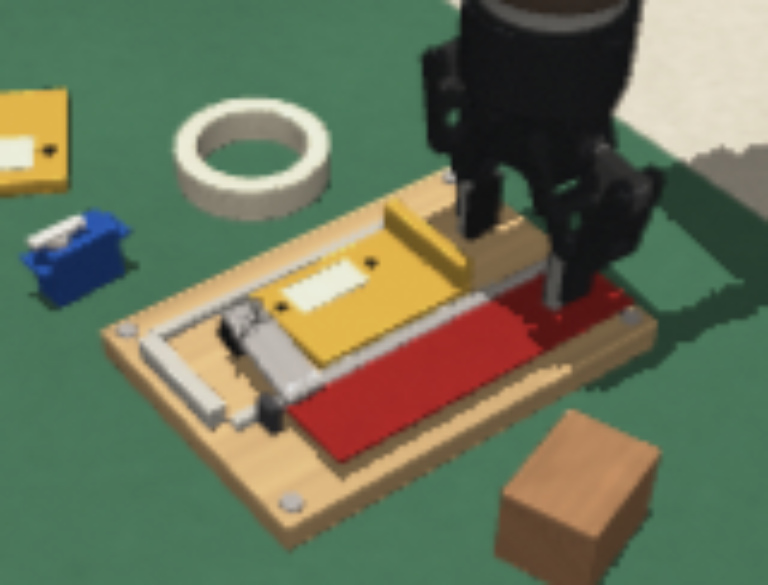

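The jaw has lifted at about (240,320), and the paddle finger has pushed the paddle down. I'll measure the clip angle from the paddle's slope in the depth map.

```bash
cat >> h.py <<'E'
def clip(f):
    z=f['z_map']; K=f['K']; im=f['img']
    v,u=np.mgrid[0:384,0:512]
    Q=tj(rot(f).apply(np.c_[((u-K[0,2])/K[0,0]*z).ravel(),((v-K[1,2])/K[1,1]*z).ravel(),z.ravel()])+f['origin']).reshape(384,512,3)
    h=cv2.cvtColor(im,cv2.COLOR_RGB2HSV); m=(((h[...,0]<7)|(h[...,0]>172))&(h[...,1]>150)&(z>0))
    m&=(Q[...,0]>-112)&(Q[...,0]<66)&(Q[...,1]>48)&(Q[...,1]<85)&(Q[...,2]>24)&(Q[...,2]<60)
    q=Q[m]; keep=np.ones(len(q),bool)
    for _ in range(4):
        A=np.c_[q[:,0]+22,q[:,1]-65,np.ones(len(q))]; c=np.linalg.lstsq(A[keep],q[keep,2],rcond=None)[0]; r=q[:,2]-A@c; keep=abs(r)<2.5*r[keep].std()
    print('paddle n',keep.sum(),'slope x,y',c[:2].round(3),'z at mid',c[2].round(1),'clip from slope',round(.30-np.arctan(c[1]),3),'from z',round(.30-np.arcsin(np.clip((c[2]-34)/22,-1,1)),3))
    y=cv2.inRange(h,(18,150,100),(32,255,255))>0
    p=Q[y&(z>0)&(abs(Q[...,1])<32)&(Q[...,2]>38)&(Q[...,2]<52)&(Q[...,0]>-80)&(Q[...,0]<20)]
    if len(p): print('lip x',np.percentile(p[:,0],[2,50,98]).round(1),'z max',np.percentile(p[:,2],95).round(1),len(p))
    return Q
E
python3 -c "
from h import *
from plant import grab_frame
clip(load('s3.npz'))
clip(load('scene0.npz')); clip(load('top0.npz'))
f=grab_frame('top'); np.savez('t3.npz',**f); clip(f)
"
```

```text
paddle n 820 slope x,y [0.001 0.011] z at mid 33.3 clip from slope 0.289 from z 0.332
lip x [-55.8 -50.4 -47.8] z max 46.3 91
paddle n 735 slope x,y [0.    0.314] z at mid 39.9 clip from slope -0.004 from z 0.03
lip x [-55.8 -50.2 -48.3] z max 46.3 85
paddle n 1690 slope x,y [-0.001  0.306] z at mid 41.0 clip from slope 0.003 from z -0.026
lip x [-58.5 -54.8 -52.7] z max 48.3 118
paddle n 546 slope x,y [-0.004  0.009] z at mid 34.8 clip from slope 0.291 from z 0.262
```

The clip is at about 0.29 by slope from both cameras. I'll press 2.5 mm more (to about 0.37) and begin pushing.

Call:
arm_command --targets '[{"grip": 5.6, "tx": 0, "ty": 0.15, "tz": 0, "rx": 0, "ry": 0, "rz": 0}, {"grip": 5.6, "tx": 0, "ty": 0.1, "tz": 0, "rx": 0, "ry": 0, "rz": 0}, {"grip": 5.6, "tx": 0, "ty": 0, "tz": -0.3, "rx": 0, "ry": 0, "rz": 0}, {"grip": 5.6, "tx": 0, "ty": 0, "tz": -0.3, "rx": 0, "ry": 0, "rz": 0}, {"grip": 5.6, "tx": 0, "ty": 0, "tz": -0.3, "rx": 0, "ry": 0, "rz": 0}, {"grip": 5.6, "tx": 0, "ty": 0, "tz": -0.3, "rx": 0, "ry": 0, "rz": 0}, {"grip": 5.6, "tx": 0, "ty": 0, "tz": -0.3, "rx": 0, "ry": 0, "rz": 0}, {"grip": 5.6, "tx": 0, "ty": 0, "tz": 0, "rx": 0, "ry": 0, "rz": 0}]'

```text
t: 4.43
ee_pos: [0.4863, 0.057, 0.0455]
tcp_rot: [-0.5, -0.498, 0.5, 0.502]
contact_force: [-5.8, 0.8, 8.7]
gripper_width: 0.0561
```

```bash
python3 -c "
from h import *
from plant import grab_frame
stat()
f=grab_frame('top'); clip(f); f=grab_frame('scene'); clip(f)
cv2.imwrite('pics/s4.png',cv2.resize(f['img'][130:260,190:350],None,fx=4.8,fy=4.5)[:,:,::-1]); 
"
```

```text
t 4.43 tcp jig mm [-68.9  35.9  45.5] F [-5.8  0.8  8.7] w 0.0561 toolx [-0.001  1.     0.   ] tooly [-0.005  0.    -1.   ]
paddle n 284 slope x,y [ 0.012 -0.134] z at mid 30.7 clip from slope 0.434 from z 0.451
paddle n 862 slope x,y [ 0.    -0.136] z at mid 30.3 clip from slope 0.435 from z 0.467
lip x [-55.6 -50.6 -48.3] z max 46.2 87
```

View pics/s4.png

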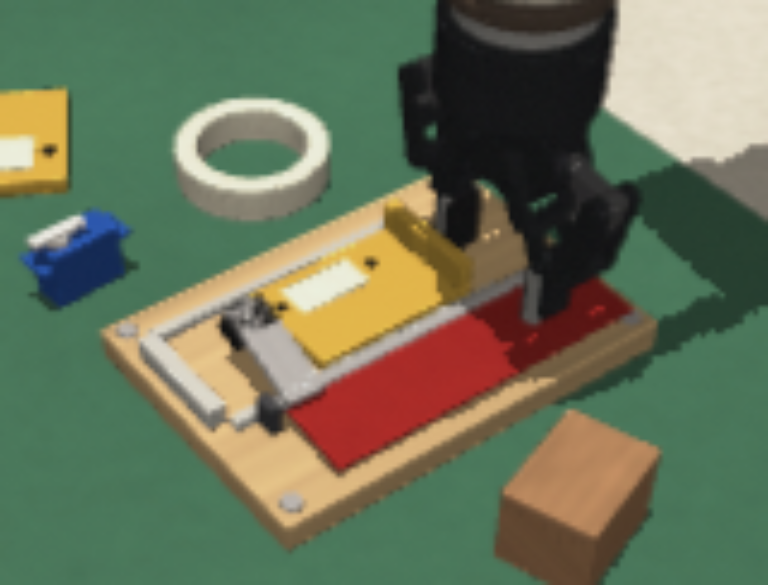

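The clip is at 0.435, so I'll ease up by 1.2 mm. The lip finger is about to touch the lip. Pushing on.

Call:
arm_command --targets '[{"grip": 5.6, "tx": 0, "ty": -0.12, "tz": -0.3, "rx": 0, "ry": 0, "rz": 0}, {"grip": 5.6, "tx": 0, "ty": 0, "tz": -0.3, "rx": 0, "ry": 0, "rz": 0}, {"grip": 5.6, "tx": 0, "ty": 0, "tz": -0.3, "rx": 0, "ry": 0, "rz": 0}, {"grip": 5.6, "tx": 0, "ty": 0, "tz": -0.3, "rx": 0, "ry": 0, "rz": 0}, {"grip": 5.6, "tx": 0, "ty": 0, "tz": -0.3, "rx": 0, "ry": 0, "rz": 0}, {"grip": 5.6, "tx": 0, "ty": 0, "tz": 0, "rx": 0, "ry": 0, "rz": 0}]'

```text
t: 5.03
ee_pos: [0.5009, 0.0568, 0.0466]
tcp_rot: [-0.499, -0.498, 0.5, 0.502]
contact_force: [-5.5, 1.1, 7.7]
gripper_width: 0.0558
```

```bash
python3 -c "
from h import *
from plant import grab_frame
stat()
f=grab_frame('top'); clip(f); f=grab_frame('scene'); clip(f)
cv2.imwrite('pics/s5.png',cv2.resize(f['img'][130:260,190:350],None,fx=4.8,fy=4.5)[:,:,::-1]); 
"
```

```text
t 5.03 tcp jig mm [-54.2  35.8  46.6] F [-5.5  1.1  7.7] w 0.0558 toolx [-0.001  1.     0.   ] tooly [-0.006  0.    -1.   ]
paddle n 167 slope x,y [ 0.    -0.086] z at mid 32.6 clip from slope 0.386 from z 0.366
paddle n 811 slope x,y [-0.001 -0.088] z at mid 31.3 clip from slope 0.388 from z 0.424
lip x [-40.9 -35.4 -33.4] z max 46.4 85
```

View pics/s5.png

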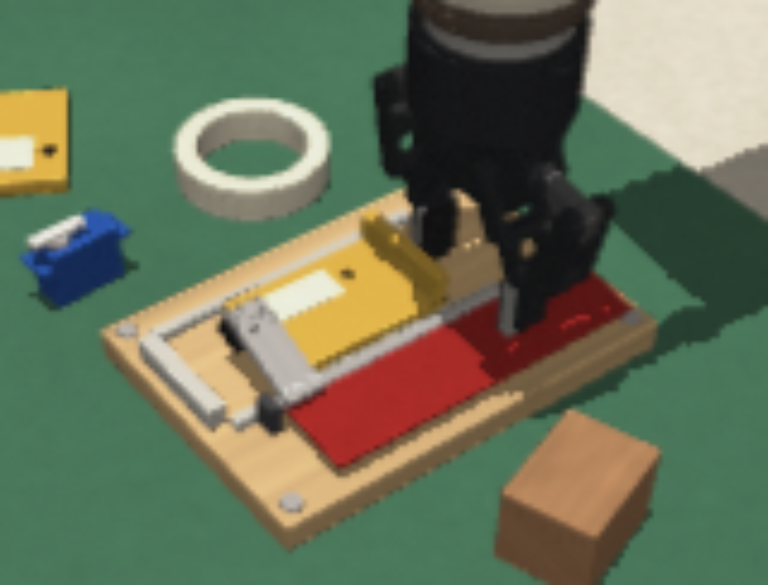

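The clip is at 0.387. The plate has moved about 15 mm straight and is entering under the lifted jaw. About 39 mm to go.

Call:
arm_command --targets '[{"grip": 5.6, "tx": 0, "ty": 0, "tz": -0.3, "rx": 0, "ry": 0, "rz": 0}, {"grip": 5.6, "tx": 0, "ty": 0, "tz": -0.3, "rx": 0, "ry": 0, "rz": 0}, {"grip": 5.6, "tx": 0, "ty": 0, "tz": -0.3, "rx": 0, "ry": 0, "rz": 0}, {"grip": 5.6, "tx": 0, "ty": 0, "tz": -0.3, "rx": 0, "ry": 0, "rz": 0}, {"grip": 5.6, "tx": 0, "ty": 0, "tz": -0.3, "rx": 0, "ry": 0, "rz": 0}, {"grip": 5.6, "tx": 0, "ty": 0, "tz": -0.3, "rx": 0, "ry": 0, "rz": 0}, {"grip": 5.6, "tx": 0, "ty": 0, "tz": 0, "rx": 0, "ry": 0, "rz": 0}]'

```text
t: 5.72
ee_pos: [0.5191, 0.0568, 0.0466]
tcp_rot: [-0.5, -0.498, 0.5, 0.502]
contact_force: [-5.0, 0.9, 9.2]
gripper_width: 0.0559
```

```bash
python3 -c "
from h import *
from plant import grab_frame
stat()
f=grab_frame('scene'); clip(f)
"
```

```text
t 5.72 tcp jig mm [-36.1  35.8  46.6] F [-5.   0.9  9.2] w 0.0559 toolx [-0.001  1.     0.   ] tooly [-0.005  0.    -1.   ]
paddle n 801 slope x,y [ 0.    -0.089] z at mid 31.3 clip from slope 0.389 from z 0.424
lip x [-22.8 -17.2 -15. ] z max 46.2 91
```

Call:
arm_command --targets '[{"grip": 5.6, "tx": 0, "ty": 0, "tz": -0.3, "rx": 0, "ry": 0, "rz": 0}, {"grip": 5.6, "tx": 0, "ty": 0, "tz": -0.3, "rx": 0, "ry": 0, "rz": 0}, {"grip": 5.6, "tx": 0, "ty": 0, "tz": -0.3, "rx": 0, "ry": 0, "rz": 0}, {"grip": 5.6, "tx": 0, "ty": 0, "tz": -0.3, "rx": 0, "ry": 0, "rz": 0}, {"grip": 5.6, "tx": 0, "ty": 0, "tz": -0.3, "rx": 0, "ry": 0, "rz": 0}, {"grip": 5.6, "tx": 0, "ty": 0, "tz": -0.2, "rx": 0, "ry": 0, "rz": 0}, {"grip": 5.6, "tx": 0, "ty": 0, "tz": 0, "rx": 0, "ry": 0, "rz": 0}]'

```text
t: 6.35
ee_pos: [0.536, 0.0567, 0.0466]
tcp_rot: [-0.5, -0.498, 0.5, 0.502]
contact_force: [-5.5, 1.5, 7.5]
gripper_width: 0.0559
```

Call:
arm_command --targets '[{"grip": 5.6, "tx": 0, "ty": 0, "tz": -0.1, "rx": 0, "ry": 0, "rz": 0}, {"grip": 5.6, "tx": 0, "ty": 0, "tz": -0.1, "rx": 0, "ry": 0, "rz": 0}, {"grip": 5.6, "tx": 0, "ty": 0, "tz": 0, "rx": 0, "ry": 0, "rz": 0}]'

```text
t: 6.6
ee_pos: [0.5375, 0.0567, 0.0465]
tcp_rot: [-0.499, -0.498, 0.501, 0.503]
contact_force: [-6.7, 0.9, 8.6]
gripper_width: 0.0562
```

```bash
python3 -c "
from h import *
from plant import grab_frame
stat()
f=grab_frame('scene'); clip(f)
cv2.imwrite('pics/s6.png',cv2.resize(f['img'][130:260,190:350],None,fx=4.8,fy=4.5)[:,:,::-1]); 
"
```

```text
t 6.6 tcp jig mm [-17.7  35.8  46.5] F [-6.7  0.9  8.6] w 0.0562 toolx [-0.001  1.     0.   ] tooly [-0.006  0.    -1.   ]
paddle n 823 slope x,y [ 0.002 -0.095] z at mid 31.1 clip from slope 0.395 from z 0.431
lip x [-3.7  1.   2.9] z max 46.4 83
```

View pics/s6.png

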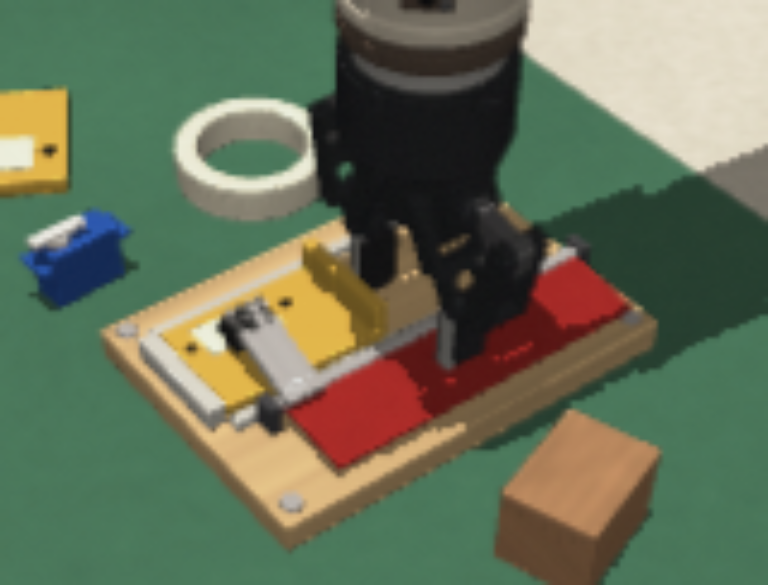

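The plate's front edge is at or very near the stop, around (185,365). I'll creep forward until the force rises.

Call:
arm_command --targets '[{"grip": 5.6, "tx": 0, "ty": 0, "tz": -0.1, "rx": 0, "ry": 0, "rz": 0}, {"grip": 5.6, "tx": 0, "ty": 0, "tz": 0, "rx": 0, "ry": 0, "rz": 0}]'

```text
t: 6.82
ee_pos: [0.5385, 0.0567, 0.0465]
tcp_rot: [-0.499, -0.498, 0.501, 0.502]
contact_force: [-6.2, 1.7, 8.0]
gripper_width: 0.0563
```

Call:
arm_command --targets '[{"grip": 5.6, "tx": 0, "ty": 0, "tz": -0.1, "rx": 0, "ry": 0, "rz": 0}, {"grip": 5.6, "tx": 0, "ty": 0, "tz": 0, "rx": 0, "ry": 0, "rz": 0}]'

```text
t: 6.98
ee_pos: [0.5394, 0.0567, 0.0464]
tcp_rot: [-0.499, -0.497, 0.501, 0.503]
contact_force: [-6.7, 0.6, 8.5]
gripper_width: 0.0561
```

Call:
arm_command --targets '[{"grip": 5.6, "tx": 0, "ty": 0, "tz": -0.1, "rx": 0, "ry": 0, "rz": 0}, {"grip": 5.6, "tx": 0, "ty": 0, "tz": 0, "rx": 0, "ry": 0, "rz": 0}]'

```text
t: 7.15
ee_pos: [0.5396, 0.0567, 0.0464]
tcp_rot: [-0.499, -0.497, 0.501, 0.503]
contact_force: [-10.8, 0.8, 12.6]
gripper_width: 0.0558
```

```bash
python3 -c "
from h import *
from plant import grab_frame
stat()
f=grab_frame('scene'); clip(f)
g=grab_frame('top')
a=cv2.resize(f['img'][170:235,215:295],(400,325),interpolation=cv2.INTER_CUBIC);b=cv2.resize(g['img'][140:205,230:290],(390,422),interpolation=cv2.INTER_CUBIC)
c=np.zeros((422,790,3),np.uint8);c[:325,:400]=a;c[:,400:]=b
cv2.imwrite('pics/s7.png',c[:,:,::-1]); 
"
```

```text
t 7.15 tcp jig mm [-15.6  35.8  46.4] F [-10.8   0.8  12.6] w 0.0558 toolx [-0.001  1.     0.   ] tooly [-0.009  0.    -1.   ]
paddle n 820 slope x,y [-0.    -0.103] z at mid 30.9 clip from slope 0.403 from z 0.44
lip x [-2.1  3.2  5. ] z max 46.2 87
```

View pics/s7.png

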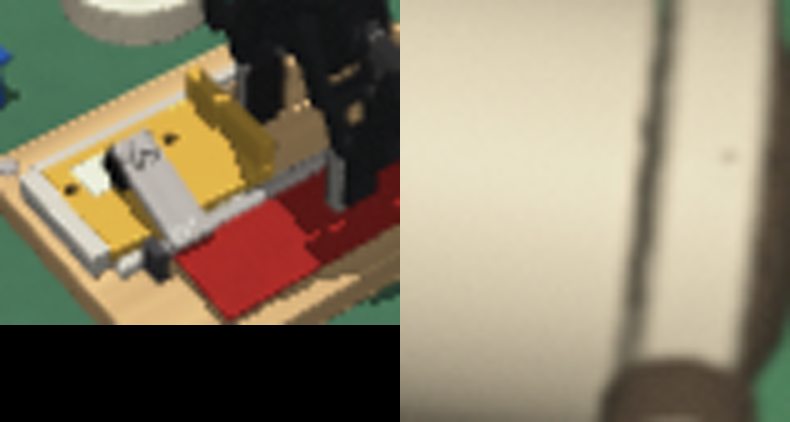

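The TCP moved only 0.2 mm of the 1 mm commanded and the force doubled, so the plate has met the stop. Total plate travel is 53.5 mm, against about 54.5 expected. One more 1 mm nudge to confirm.

Call:
arm_command --targets '[{"grip": 5.6, "tx": 0, "ty": 0, "tz": -0.1, "rx": 0, "ry": 0, "rz": 0}, {"grip": 5.6, "tx": 0, "ty": 0, "tz": 0, "rx": 0, "ry": 0, "rz": 0}]'

```text
t: 7.42
ee_pos: [0.5396, 0.0567, 0.0462]
tcp_rot: [-0.498, -0.496, 0.502, 0.504]
contact_force: [-13.9, 0.2, 14.8]
gripper_width: 0.0563
```

```bash
python3 -c "
from h import *
from plant import grab_frame
stat()
f=grab_frame('scene'); clip(f)
"
```

```text
t 7.42 tcp jig mm [-15.5  35.8  46.2] F [-13.9   0.2  14.8] w 0.0563 toolx [-0.001  1.     0.   ] tooly [-0.011  0.    -1.   ]
paddle n 831 slope x,y [ 0.001 -0.106] z at mid 30.8 clip from slope 0.405 from z 0.444
lip x [-1.9  2.7  5.3] z max 46.3 85
```

Fully stalled against the stop with the clip at 0.405. Backing off the lip with the paddle still held, then lifting.

Call:
arm_command --targets '[{"grip": 5.6, "tx": 0, "ty": 0, "tz": 0.2, "rx": 0, "ry": 0, "rz": 0}, {"grip": 5.6, "tx": 0, "ty": 0, "tz": 0.3, "rx": 0, "ry": 0, "rz": 0}, {"grip": 5.6, "tx": 0, "ty": 0, "tz": 0.3, "rx": 0, "ry": 0, "rz": 0}, {"grip": 5.6, "tx": 0, "ty": 0, "tz": 0, "rx": 0, "ry": 0, "rz": 0}]'

```text
t: 7.8
ee_pos: [0.5381, 0.0564, 0.0487]
tcp_rot: [0.503, 0.5, -0.497, -0.5]
contact_force: [3.3, 2.3, 6.0]
gripper_width: 0.056
```

```bash
python3 -c "
from h import *
from plant import grab_frame
stat()
f=grab_frame('scene'); clip(f)
"
```

```text
t 7.8 tcp jig mm [-17.1  35.5  48.7] F [3.3 2.3 6. ] w 0.056 toolx [ 0.001  1.    -0.   ] tooly [ 0.006 -0.    -1.   ]
paddle n 774 slope x,y [0.002 0.006] z at mid 33.1 clip from slope 0.294 from z 0.34
lip x [-1.9  3.   5.2] z max 46.4 85
```

Call:
arm_command --targets '[{"grip": 5.6, "tx": 0, "ty": 0.05, "tz": 0.3, "rx": 0, "ry": 0, "rz": 0}, {"grip": 5.6, "tx": 0, "ty": 0, "tz": 0.3, "rx": 0, "ry": 0, "rz": 0}, {"grip": 5.6, "tx": 0, "ty": 0, "tz": 0, "rx": 0, "ry": 0, "rz": 0}]'

```text
t: 8.1
ee_pos: [0.5328, 0.056, 0.0485]
tcp_rot: [0.503, 0.5, -0.497, -0.499]
contact_force: [3.5, 0.1, 6.8]
gripper_width: 0.0562
```

```bash
python3 -c "
from h import *
from plant import grab_frame
stat()
f=grab_frame('scene'); clip(f)
cv2.imwrite('pics/s8.png',cv2.resize(f['img'][130:260,190:350],None,fx=4.8,fy=4.5)[:,:,::-1]); 
"
```

```text
t 8.1 tcp jig mm [-22.4  35.1  48.5] F [3.5 0.1 6.8] w 0.0562 toolx [ 0.001  1.    -0.001] tooly [ 0.007 -0.001 -1.   ]
paddle n 771 slope x,y [ 0.001 -0.001] z at mid 32.9 clip from slope 0.301 from z 0.35
lip x [-2.9  2.3  4.8] z max 46.7 88
```

View pics/s8.png

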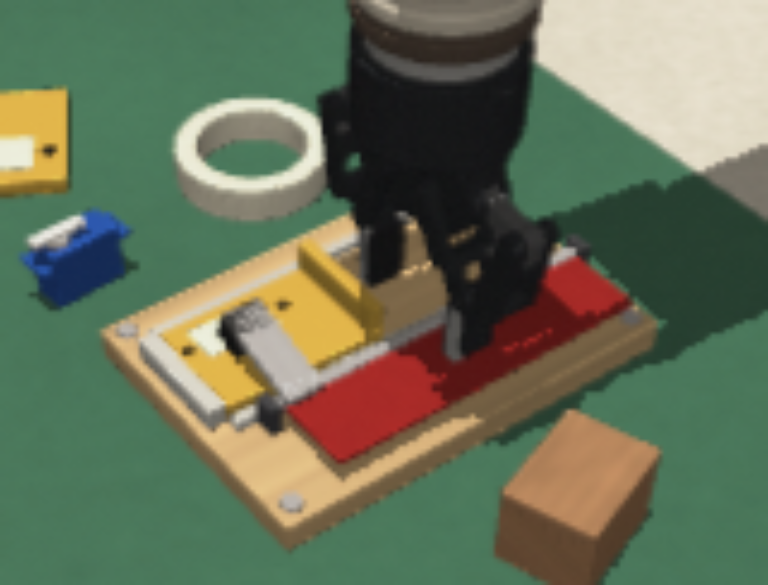

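The lip finger is about 6 mm clear of the lip and the plate stays at the stop. Releasing the paddle gently and lifting away.

Call:
arm_command --targets '[{"grip": 5.6, "tx": 0, "ty": -0.2, "tz": 0, "rx": 0, "ry": 0, "rz": 0}, {"grip": 5.6, "tx": 0, "ty": -0.2, "tz": 0, "rx": 0, "ry": 0, "rz": 0}, {"grip": 5.6, "tx": 0, "ty": -0.2, "tz": 0, "rx": 0, "ry": 0, "rz": 0}, {"grip": 5.6, "tx": 0, "ty": -0.3, "tz": 0, "rx": 0, "ry": 0, "rz": 0}, {"grip": 5.6, "tx": 0, "ty": -0.5, "tz": 0, "rx": 0, "ry": 0, "rz": 0}, {"grip": 5.6, "tx": 0, "ty": -1, "tz": 0, "rx": 0, "ry": 0, "rz": 0}, {"grip": 5.6, "tx": 0, "ty": -2, "tz": 0, "rx": 0, "ry": 0, "rz": 0}, {"grip": 5.6, "tx": 0, "ty": -3, "tz": 0, "rx": 0, "ry": 0, "rz": 0}, {"grip": 5.6, "tx": 0, "ty": -3, "tz": 0, "rx": 0, "ry": 0, "rz": 0}, {"grip": 5.6, "tx": 0, "ty": -3, "tz": 2, "rx": 0, "ry": 0, "rz": 0}, {"grip": 5.6, "tx": 0, "ty": -2, "tz": 3, "rx": 0, "ry": 0, "rz": 0}, {"grip": 5.6, "tx": 0, "ty": -1, "tz": 3, "rx": 0, "ry": 0, "rz": 0}, {"grip": 5.6, "tx": 0, "ty": 0, "tz": 3, "rx": 0, "ry": 0, "rz": 0}, {"grip": 5.6, "tx": 0, "ty": 0, "tz": 2, "rx": 0, "ry": 0, "rz": 0}, {"grip": 5.6, "tx": 0, "ty": 0, "tz": 0, "rx": 0, "ry": 0, "rz": 0}, {"grip": 5.6, "tx": 0, "ty": 0, "tz": 0, "rx": 0, "ry": 0, "rz": 0}]'

```text
t: 9.48
ee_pos: [0.3992, 0.0573, 0.2109]
tcp_rot: [0.501, 0.499, -0.499, -0.501]
contact_force: [-0.3, 0.4, 0.7]
gripper_width: 0.0562
```

```bash
python3 -c "
from h import *
from plant import grab_frame
stat()
f=grab_frame('scene'); clip(f); g=grab_frame('top'); clip(g)
a=cv2.resize(f['img'][130:260,190:350],(480,390),interpolation=cv2.INTER_CUBIC);b=cv2.resize(g['img'][135:265,200:300],(300,390),interpolation=cv2.INTER_CUBIC)
cv2.imwrite('pics/s9.png',np.hstack([a,b])[:,:,::-1]); cv2.imwrite('pics/t9.png',g['img'][:,:,::-1])
"
```

```text
t 9.48 tcp jig mm [-155.9   35.8  210.9] F [-0.3  0.4  0.7] w 0.0562 toolx [ 0.  1. -0.] tooly [ 0.001 -0.    -1.   ]
paddle n 851 slope x,y [0.001 0.136] z at mid 36.0 clip from slope 0.165 from z 0.207
lip x [-2.3  2.9  5.2] z max 46.5 88
paddle n 1696 slope x,y [-0.     0.137] z at mid 37.3 clip from slope 0.164 from z 0.151
lip x [-6.5 -3.4  0.6] z max 48.4 135
```

View pics/s9.png

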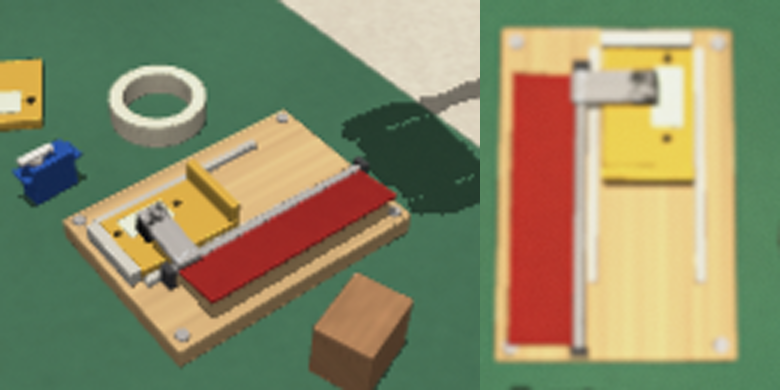

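View pics/t9.png

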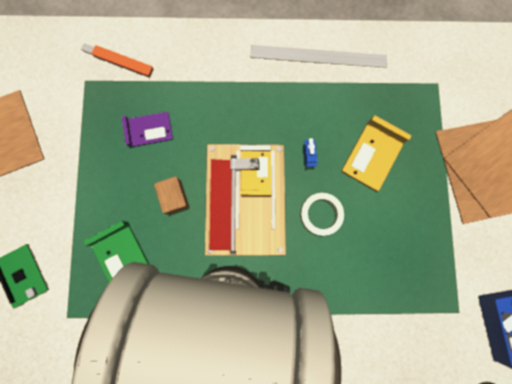

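The jaw rests on the plate: clip reads 0.165, against about 0.17 expected. The plate's front edge touches the stop at (256,150), its lip is where it was at the stall, and the bystanders have not moved. Handing in.

```bash
python3 -c "
from plant import *
print(hand_in())"
```

```text
the job is handed in; nothing more can be done
None
```

The yellow plate is loaded against the end stop, the clip is down on it, and the job is handed in. It took about 9.5 s of the 48 s allowed.

**What I did:** One fingertip held the red paddle down, with the clip at about 0.39–0.43 during the push. The other fingertip pushed the plate by its rear lip until it stalled. I then backed off the lip with the paddle still held, released the clip gently and moved clear.

**Last checks:**
- **Plate at the stop:** The arm stalled on two successive 1 mm nudges, and the forward force rose from about 6 N to 14 N. The plate had travelled about 53.5 mm, against about 54.5 mm expected. After release the lip was within about 0.5 mm of where it stood at the stall.
- **Clip on the plate:** The paddle slope gave 0.165 and 0.164 from the two cameras, against the expected 0.17 or so.
- **Robot clear:** It was touching nothing, with residual force under 1 N.
- **Bystanders:** The tape, servo and carton look unmoved in the top view.

**Disagreements:**
- The two cameras differ by about 3–6 mm on the lip's absolute position, so I relied on the stall and the relative travel.
- Clip angles worked out from paddle height differed from the slope values by up to about 0.045.
- During the back-off the paddle eased to about 0.29–0.30, still well above the 0.22 needed to clear the plate.

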